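# Dress the tasting slate on the patisserie counter

### The job

Dress the dark slate for the counter with the four things from the baking pan, one after another in this order: set the large tart on the slate midway between the cake stand and the jam jar; put the ramekin straight behind that tart (on your side, towards the robot) with about a 2 cm gap between them; set the small tart in the middle of the cake stand's plate; and last stand the wooden card block on the slate straight in front of the cake stand (the customers' side, away from the robot), its wide face parallel to the slate's long front edge and about 3 cm between the block and the rim of the plate. Set everything upright, and leave the stand, the jar and the two macarons where they are.

Things in the scene. Friction and masses are not known exactly. Their poses are not given: they have to be found in the camera images.
- slate: Dark grey slate slab, flat, fixed, 260 mm (its x) by 310 mm (its y), 8 mm thick. Origin: centre of its underside, so its top is at z = 8 mm. Its x axis points to its front, the customers' side, away from the robot; turned at most 0.25 rad.
- pan: Aluminium baking pan, fixed, 280 mm (its x) by 300 mm (its y), floor 4 mm thick, with a 12 mm high lip; holds the four things to be moved. Origin: centre of its underside. Pan and slate lie side by side, either one on the left.
- cake_stand: White ceramic cake stand, loose, 0.7 kg, 45 mm high: round plate 100 mm across and 8 mm thick on a slim foot, flat top 45 mm above its origin (centre of its underside). It stands on the slate, 110 mm from the slate's centre along the slate's y, to the left or to the right; at the start its axes are parallel to the slate's.
- jam_jar: Closed jam jar, dark red with a brass-coloured lid, loose, 60 mm across, 66 mm high, 0.4 kg. Origin: centre of its underside. It stands on the slate across from the cake stand, 110 mm from the slate's centre, so the slate's centre is midway between them.
- large_tart: The larger of two like berry tarts: rigid straight-sided round, 64 mm across, 26 mm high (berries stand 3 mm above), about 90 g. Origin: centre of its underside. Starts on the baking pan.
- small_tart: The smaller of the two berry tarts: rigid straight-sided round, 42 mm across, 22 mm high (berries stand 2 mm above), about 35 g. Origin: centre of its underside. Starts on the baking pan.
- ramekin: White fluted ceramic ramekin filled with a hard caramel-brown custard, straight-sided round, 64 mm across, 40 mm high, about 170 g. Origin: centre of its underside. Starts on the baking pan.
- card_block: Wooden card block: block 24 mm thick (its x), 64 mm wide (its y), 25 mm high, with a stiff blank card 4 mm thick and 58 mm wide standing on its middle, parallel to the block's wide faces; 62 mm high over all, about 70 g, both sides alike. Origin: centre of its underside. Starts on the baking pan, turned anyhow; grip the block across its 24 mm with the card between the fingers.
- macaron_a: Pale brown macaron, loose, 43 mm across, 24 mm high, in the middle of the baking pan among the four things; to be left alone. Origin: centre of its underside.
- macaron_b: Pale brown macaron like the other, loose, 43 mm across, 24 mm high, near the slate's left rear corner (the robot's side); to be left alone. Origin: centre of its underside.
Things that resemble listed ones, but are neither listed nor needed, are in the scene too. Leave any blue look-alike of the card_block alone.

How it is judged:
On the way, in this order (a step that is already met when the one before it is completed fails the run):
1. the large tart stands on the slate midway between stand and jar, released (x of large_tart in the frame of slate between -0.014 and 0.014 m and y of large_tart in the frame of slate between -0.014 and 0.014 m and z of large_tart in the frame of slate between 0.004 and 0.012 m and angle between large_tart's own z axis and vertical below 0.12 rad and linear speed of large_tart below 0.02 m/s and contact force between the fingers and large_tart below 0.3 N), for 0.2 s.
2. the ramekin stands straight behind the large tart, released (horizontal distance between ramekin and large_tart between 0.069 and 0.099 m and y of ramekin in the frame of slate between -0.018 and 0.018 m and x of ramekin in the frame of slate below -0.05 m and z of ramekin in the frame of slate between 0.004 and 0.012 m and angle between ramekin's own z axis and vertical below 0.12 rad and linear speed of ramekin below 0.02 m/s and contact force between the fingers and ramekin below 0.3 N), for 0.2 s.
3. the small tart stands in the middle of the cake stand, released (horizontal distance between small_tart and cake_stand below 0.013 m and z of small_tart in the frame of cake_stand between 0.041 and 0.049 m and angle between small_tart's own z axis and vertical below 0.12 rad and linear speed of small_tart below 0.02 m/s and contact force between the fingers and small_tart below 0.3 N), for 0.2 s.
4. the card block stands square in front of the cake stand, released (x of card_block in the frame of cake_stand between 0.077 and 0.107 m and y of card_block in the frame of cake_stand between -0.015 and 0.015 m and z of card_block in the frame of slate between 0.004 and 0.012 m and angle between the y axis of card_block and the y axis of slate, either way round below 0.2 rad and angle between card_block's own z axis and vertical below 0.12 rad and linear speed of card_block below 0.02 m/s and contact force between the fingers and card_block below 0.3 N), for 0.2 s.
At the end, for the whole second after the job is handed in: All upright, released, at rest: large tart within 14 mm of midway; ramekin behind it, centres 69-99 mm apart, 18 mm sideways; small tart within 13 mm of plate centre; card block 77-107 mm in front of stand, 15 mm sideways, parallel in 0.2 rad. Stand, jar, macarons within 15 mm of their starts (all of step 1 and all of step 2 and all of step 3 and all of step 4 and distance of each of cake_stand, jam_jar, macaron_a, macaron_b from where it was at the start of the episode below 0.015 m and angle between each of cake_stand, jam_jar, macaron_a, macaron_b's own z axis and vertical below 0.12 rad); the robot touches nothing.
It fails at once if the cake stand, the jam jar or a macaron is pushed more than 25 mm away (distance of any of cake_stand, jam_jar, macaron_a, macaron_b from where it was at the start of the episode above 0.025 m).
It fails at once if a placed thing, tart, ramekin or card block, is tipped over (angle between any of large_tart, small_tart, ramekin, card_block's own z axis and vertical above 0.7 rad).
It also fails if it takes over 115 s, if anything falls off the work surface, if the arm or the gripper's body presses on something with over 40 N, if the wrist force passes 120 N, or if a joint passes its speed limit or range.

### The arm

A 6-joint arm with a two-finger parallel gripper is mounted at the origin on the work surface. World frame = base frame: x ahead of the robot, y to its left, z up, the work surface at z = 0. Lengths are in m, angles in rad, forces in N, time in s.
With the tool pointing down it reaches from about 0.3 to 0.875 m from the base axis. Payload 6.4 kg.
Tool frame: the origin (TCP) lies at the very end of the fingers, on their centre line; the grasp point (between the pads) lies 19 mm behind it; z points along the fingers, y is the line along which they close (so a half turn about z gives the same grasp; the last joint's range is limited). The gripper opens to 85 mm and grips with 20 to 120 N. Pads are 22 mm wide; open, the fingers measure 114 mm over their backs; the gripper's body (76 mm by 85 mm) begins 54 mm behind the grasp point. The pads swing forward as they close: fully open they stand 13 mm farther back than shut.
Start: joints at [-1.544, 0.181, 1.607, -0, 1.354, -0.206], TCP at [0.133, -0.559, 0.231] pointing down, gripper open.
Joint ranges: [-2.99, 2.99], [-0.89, 2.07], [0.3, 2.58], [-1.14, 4.28], [0, 2.63], [-3.12, 3.12]. Speed limits (rad/s): [2.57, 2.57, 3.01, 3.14, 3.14, 3.14].

### API

Orientations are given as a unit quaternion [w, x, y, z].
In Python, from bench import ctrl gives the robot as it stands.
- The arm moves only by the tool jog_arm, never from a script. Its argument "series" is a list that holds one entry, the list of rows, each a list of 7 numbers: the shift along the tool's x, y, z in mm, then the turn, a rotation vector about the tool's x, y, z in rad, then the finger opening in mm, from 0 to 85.4. In form: [[[tx, ty, tz, rx, ry, rz, gripper], ...]]. A call has exactly 10 rows; each row shifts and turns the commanded pose from where the row before left it, along the tool's axes as they then stand; what a row does not reach is not made up. A row lasts 1/10 s, in which the tool goes at most 50 mm and 8.59 degrees, less where a joint would pass 70% of its speed; a pose out of reach is approached as far as the arm can. A call with a gripper value outside its range is refused whole. The fingers move at their own pace and stop on an object; the grip force is fixed at half the most. Time passes only in rows, so rows that do not move let the fingers close, or fill a call up. It gives the time, the measured TCP pose, the force, the opening and the grip force at its end, in the units of the state.
- ctrl.get_obs(): the state, without advancing time (a new reading comes with each control period).
- ctrl.camera(name): name is "scene" or "top" or "wrist"; returns a dict with "frame" (480x640x3 uint8, blue, green, red), "z_map" (480x640 float32, m along the optical axis (not along the pixel's ray), 0 where there is no reading), "fx", "fy", "cx", "cy" (pixels), "k1" (the pictures are not rectified: a ray, as slopes to the right and down, at radius r is drawn at 1 + k1 r^2 times it, then the intrinsics apply), "xyz" and "rotation" of the camera in the world. Camera axes: x right, y down, z forward; pixel columns grow to the right and rows downward; lengths in m; the calibration is good to about 2 mm. A picture is of the moment at which its call begins.
- ctrl.hand_in(): hands the job in; it is judged then, once.
The state is a dict: "time_s": time; "q": joint angles; "dq": joint speeds; "joint_efforts": joint torques, N m; "eef_pos": TCP position; "eef_rot": TCP orientation; "wrist_force": force on the tool from outside, world axes, zero at the start; "torque": the same for the moment, N m; "opening": opening from 0.0 (shut) to 1.0 (fully open); "grasp_force": force on a finger pad.
Only numpy, scipy, OpenCV 4.12 (cv2) and the standard library are available. Lean on these libraries where they do the work, as an engineer would, in place of code of your own. Each camera call takes 0.05 s, during which the arm holds its last target. There are 200 camera calls.

## Working session

There is one attempt and no reset: what is moved stays moved. The work goes in short steps, Python scripts to look and compute and a tool call to move; the robot and the scene stay as the last step left them, time stands still between calls to the robot, and variables do not carry over. Pictures are saved under pics/ and viewed, at most 16 in all, crops included, and the job is handed in when it is done.

Besides the shell and the picture viewer there is one more tool, called after "Call:" by a JSON object that holds its "name" and its "arguments". jog_arm: Moves the arm, as the interface text tells. Its arguments: {"type":"object","properties":{"series":{"type":"array"}},"required":["series"]}

```bash
ls; mkdir -p pics
cat > h.py <<'E'
import numpy as np, cv2
from bench import ctrl
def world(c,px,z=None):
    """pixels (N,2) -> world points, on plane height z or by the depth map"""
    px=np.atleast_2d(np.float64(px)); d=np.c_[(px[:,0]-c['cx'])/c['fx'],(px[:,1]-c['cy'])/c['fy']]
    s=d.copy()
    for _ in range(20): s=d/(1+c['k1']*(s**2).sum(1,keepdims=True))
    ray=np.c_[s,np.ones(len(s))]@np.array(R(c)).T
    o=np.array(c['xyz'])
    t=(z-o[2])/ray[:,2] if z is not None else c['z_map'][px[:,1].astype(int),px[:,0].astype(int)]
    return o+ray*np.reshape(t,(-1,1))
def R(c):
    r=np.array(c['rotation'])
    if r.shape==(3,3): return r
    from scipy.spatial.transform import Rotation as Q
    return Q.from_quat(np.roll(r,-1)).as_matrix()
E
python3 - <<'E'
from h import *
for n in ('top','scene'):
    c=ctrl.camera(n); cv2.imwrite(f'pics/{n}0.png',c['frame']); np.save(f'{n}0.npy',c,allow_pickle=True)
    print(n,{k:v for k,v in c.items() if k not in('frame','z_map')})
print(ctrl.get_obs())
E
```

```text
pics
top {'fx': 489.23010994618465, 'fy': 489.23010994618465, 'cx': 313.08567207129363, 'cy': 242.43518174787283, 'k1': -0.08878928563532444, 'xyz': array([0.31307008, 0.0263757 , 0.87716247]), 'rotation': array([ 0.04785103, -0.6960314 ,  0.71360283, -0.06341582])}
scene {'fx': 463.42533108957815, 'fy': 463.42533108957815, 'cx': 309.8144382816839, 'cy': 238.36855349683188, 'k1': 0.027245082532265284, 'xyz': array([ 0.94074575, -0.08890015,  0.7079291 ]), 'rotation': array([-0.24010563,  0.73743187,  0.59801644, -0.2022866 ])}
{'time_s': 0.1, 'q': array([-1.54428616e+00,  1.81458857e-01,  1.60789765e+00, -1.58478352e-05,
        1.35378180e+00, -2.06304409e-01]), 'dq': array([-0.00211757, -0.0031438 , -0.00400694,  0.00184182, -0.00109568,
       -0.00024024]), 'joint_efforts': array([ 2.07853614e-04, -4.45876300e+01, -3.52235591e+01, -3.65244459e-04,
        4.20049255e-03,  3.04197465e-05]), 'eef_pos': array([ 0.13265883, -0.55898863,  0.23048368]), 'eef_rot': array([-7.70397659e-04,  9.93231823e-01,  1.16146235e-01,  6.16755946e-05]), 'wrist_force': array([ 0.11852456, -0.04435686, -0.83119872]), 'torque': array([-0.01007725, -0.04179126,  0.01394199]), 'grasp_force': 0.0, 'opening': 0.9948802800439986}
```

View pics/top0.png

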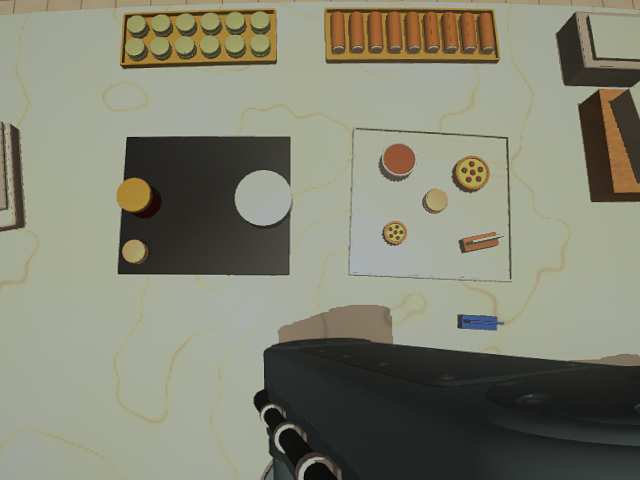

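View pics/scene0.png

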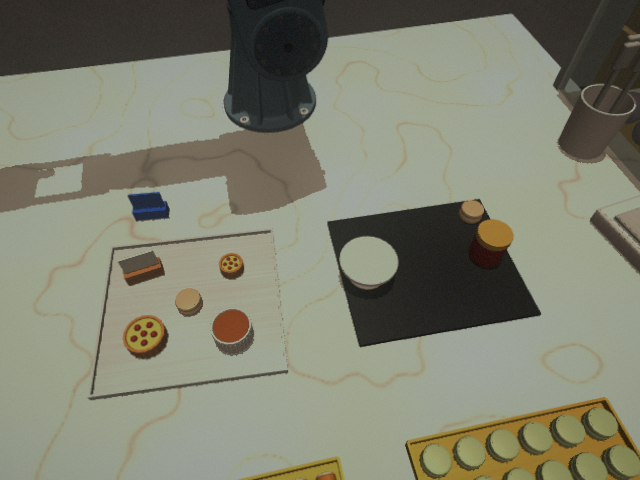

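The pan is on the right and the slate on the left.

Things that could be confused, top-view pixels:
- **Tarts:** large at (472,173), small at (395,233).
- **Card block:** brown at (480,242); the blue look-alike at (478,322) stays.
- **Round pale or brown tops:** ramekin at (398,161), macaron_a at (435,201), macaron_b at (134,251).
- **Fixtures:** stand at (264,198), jar at (135,196).

I choose by size and colour, then check in one crop.

```bash
cat > meas.py <<'E'
from h import *
T=np.load('top0.npy',allow_pickle=True).item(); S=np.load('scene0.npy',allow_pickle=True).item()
def heights(c):
    v,u=np.mgrid[0:480,0:640]; return world(c,np.c_[u.ravel(),v.ravel()]).reshape(480,640,3)
if __name__=='__main__':
    seeds={'large':((472,173),(145,334),.030),'small':((395,233),(231,264),.026),'ramekin':((398,161),(232,329),.044),'card':((480,242),(142,266),.029),'mac_a':((435,201),(188,300),.02),
     'stand':((264,198),(369,262),.053),'jar':((135,196),(494,235),.074),'mac_b':((134,251),(472,210),.024)}
    for cn,c,i in(('top',T,0),('scene',S,1)):
        P=heights(c); print(cn)
        for n,s in seeds.items():
            u,v=s[i]; h=np.median(P[v-2:v+3,u-2:u+3,2])
            base=.008 if n in('stand','jar','mac_b') else .004
            top=s[2]
            lo=top-.012 if n!='card' else .013
            m=((P[...,2]>lo)*255).astype(np.uint8)
            k,l=cv2.connectedComponents(m); mm=(l==l[v,u])
            p=P[mm]; p=p[np.hypot(*(p[:,:2]-P[v,u,:2]).T)<.09]
            (cx,cy),r=cv2.minEnclosingCircle(p[:,:2].astype(np.float32))
            # contour cast on the plane at the top height
            ct=max(cv2.findContours(mm.astype(np.uint8),0,1)[0],key=len)[:,0]
            q=world(c,ct,top); e=cv2.fitEllipse(q[:,:2].astype(np.float32)*1000)
            print(n,'h',round(float(h),4),'circ',np.round([cx,cy,r],4),'ell',np.round(e[0],1),np.round(e[1],1),'med',np.round(np.median(p,0),3))
    print('rect',[np.round(x,4) for x in cv2.minAreaRect(heights(T)[238:245,462:500].reshape(-1,3)[:,:2].astype(np.float32))])
    for n,c,corn in(('top',T,[(126,137),(290,137),(290,274),(118,274)]),('scene',S,[(328,220),(480,200),(539,313),(360,339)])):
        print(n,world(c,corn,.008).round(4).tolist())
    a=T['frame'][120:290,340:520]; cv2.imwrite('pics/crop0.png',cv2.resize(a,None,fx=4,fy=3.5,interpolation=cv2.INTER_CUBIC)[:595])
E
python3 meas.py
```

```text
top
large h 0.0308 circ [ 0.5706 -0.2893  0.0335] ell [ 569.9 -287.1] [63.1 67.2] med [ 0.57  -0.288  0.028]
small h 0.0239 circ [ 0.4637 -0.1404  0.0215] ell [ 463.  -139.4] [41.  42.8] med [ 0.463 -0.14   0.024]
ramekin h 0.0404 circ [ 0.5939 -0.1509  0.0327] ell [ 592.6 -150.4] [62.2 64.3] med [ 0.594 -0.151  0.041]
card h 0.0369 circ [ 0.4418 -0.2928  0.0339] ell [ 441.9 -291. ] [26.1 88.4] med [ 0.44  -0.289  0.029]
mac_a h 0.0264 circ [ 0.5215 -0.2189  0.022 ] ell [ 521.4 -218.6] [42.1 47. ] med [ 0.52  -0.217  0.027]
stand h 0.0527 circ [0.5256 0.0907 0.0505] ell [524.8  90.7] [97.7 99.1] med [0.525 0.091 0.052]
jar h 0.0735 circ [0.5303 0.3105 0.0307] ell [529.8 309.1] [57.6 60.8] med [0.53  0.31  0.073]
mac_b h 0.0307 circ [0.44   0.322  0.0218] ell [439.7 321.6] [42. 47.] med [0.439 0.319 0.03 ]
scene
large h 0.0313 circ [ 0.5735 -0.2894  0.0333] ell [ 575.7 -288.3] [64.1 69.8] med [ 0.577 -0.288  0.03 ]
small h 0.0253 circ [ 0.4662 -0.1426  0.0222] ell [ 469.3 -141.7] [41.2 48.2] med [ 0.469 -0.142  0.025]
ramekin h 0.0419 circ [ 0.5956 -0.1519  0.0328] ell [ 598.  -151.9] [62.2 66.9] med [ 0.598 -0.152  0.042]
card h 0.0354 circ [ 0.4467 -0.2939  0.0337] ell [ 441.2 -297. ] [60.3 77.9] med [ 0.449 -0.293  0.035]
mac_a h 0.0293 circ [ 0.5233 -0.2182  0.0226] ell [ 524.6 -219. ] [42.6 52.5] med [ 0.529 -0.218  0.028]
stand h 0.0533 circ [0.5276 0.0904 0.0509] ell [528.9  89.5] [ 98. 101.] med [0.531 0.089 0.053]
jar h 0.0748 circ [0.5336 0.3103 0.0311] ell [536.3 307.1] [58.5 66.6] med [0.537 0.307 0.074]
mac_b h 0.0322 circ [0.4427 0.3209 0.0218] ell [443.6 320.4] [42.4 58.8] med [0.448 0.317 0.031]
rect [array([ 0.3945, -0.153 ]), array([0.035 , 0.3924]), np.float64(19.3055)]
top [[0.66, 0.3522, 0.008], [0.6515, 0.0432, 0.008], [0.395, 0.0479, 0.008], [0.4018, 0.3567, 0.008]]
scene [[0.3943, 0.0523, 0.008], [0.4087, 0.3585, 0.008], [0.6616, 0.3494, 0.008], [0.6457, 0.0471, 0.008]]
```

View pics/crop0.png

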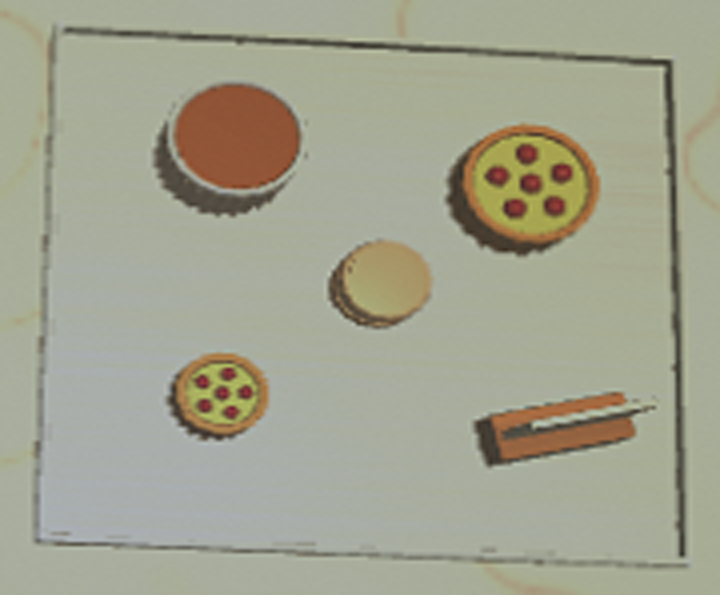

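The crop confirms the choice: the large tart at crop (528,185), i.e. top (472,173). The small tart is at (222,393), the ramekin at (238,135), macaron_a at (385,282) and the brown card block at (565,425). The blue one lies outside the pan.

First I turn the fingers to close along world x.

Call:
{"name": "jog_arm", "arguments": {"series": [[[0,0,0,0,0,-0.134,85],[0,0,0,0,0,-0.134,85],[0,0,0,0,0,-0.134,85],[0,0,0,0,0,-0.134,85],[0,0,0,0,0,-0.134,85],[0,0,0,0,0,-0.134,85],[0,0,0,0,0,-0.134,85],[0,0,0,0,0,-0.134,85],[0,0,0,0,0,-0.134,85],[0,0,0,0,0,-0.134,85]]]}}

```text
time_s: 1.1
eef_pos: [0.1327, -0.5591, 0.2307]
eef_rot: [-0.0, 0.704, 0.71, 0.0]
wrist_force: [-0.9, 0.4, 0.1]
opening: 0.994
grasp_force: 0.0
```

Call:
{"name": "jog_arm", "arguments": {"series": [[[27,44,11,0,0,0,85],[27,44,11,0,0,0,85],[27,44,11,0,0,0,85],[27,44,11,0,0,0,85],[27,44,11,0,0,0,85],[27,44,11,0,0,0,85],[27,44,11,0,0,0,85],[27,44,11,0,0,0,85],[27,44,11,0,0,0,85],[27,44,11,0,0,0,85]]]}}

```text
time_s: 2.1
eef_pos: [0.5503, -0.3014, 0.1262]
eef_rot: [-0.0, 0.706, 0.708, -0.0]
wrist_force: [0.2, -2.3, 0.1]
opening: 0.993
grasp_force: 0.0
```

```bash
cat > go.py <<'E'
import sys; from h import *
from scipy.spatial.transform import Rotation as Q
def st():
    o=ctrl.get_obs(); M=Q.from_quat(np.roll(o['eef_rot'],-1)).as_matrix(); return o,M
def rep(*t):
    """remaining shift in tool axes (mm) and turn about tool z to x,y,z,psi"""
    o,M=st(); psi=np.arctan2(M[1,0],M[0,0])
    print('t',o['time_s'],'pos',o['eef_pos'].round(4),'psi',psi.round(3),'tilt',M[:2,2].round(3),'open',round(o['opening']*85.4,1),'F',round(o['grasp_force'],1),o['wrist_force'].round(1))
    if t: print('shift mm',(M.T@(np.array(t[:3])-o['eef_pos'])*1000).round(1),'rz',round(psi-t[3],3) if len(t)>3 else '')
if __name__=='__main__': rep(*map(float,sys.argv[1:]))
E
python3 go.py .572 -.289 .012 1.571
python3 - <<'E'
from h import *
c=ctrl.camera('wrist'); cv2.imwrite('pics/w1.png',c['frame']); np.save('w1.npy',c,allow_pickle=True); print(c['xyz'],R(c).round(3).tolist())
E
```

```text
t 2.1 pos [ 0.5503 -0.3014  0.1262] psi 1.573 tilt [-0.001  0.   ] open 84.8 F 0.0 [ 0.2 -2.3  0.1]
shift mm [ 12.3  21.8 114.2] rz 0.002
[ 0.55023539 -0.22393343  0.26947555] [[1.0, 0.003, 0.001], [0.003, -0.953, -0.303], [-0.0, 0.303, -0.953]]
```

View pics/w1.png

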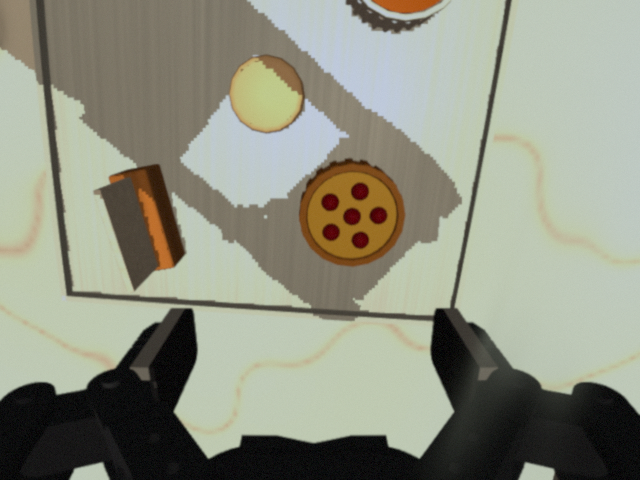

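The wrist view shows the large tart at (352,213), macaron_a at (267,93), the card block at (150,220) and the ramekin at (400,5). I'll refine positions from this view.

```bash
cat > wr.py <<'E'
from h import *
def blob(c,seed,lo):
    from meas import heights
    P=heights(c); m=(P[...,2]>lo).astype(np.uint8); k,l=cv2.connectedComponents(m); mm=(l==l[seed[1],seed[0]]).astype(np.uint8)
    return P,mm,max(cv2.findContours(mm,0,1)[0],key=len)
def circ(c,seed,top):
    P,mm,ct=blob(c,seed,top-.012); q=P[mm>0]; q=q[q[:,2]>top-.006]
    (x,y),r=cv2.minEnclosingCircle(q[:,:2].astype(np.float32)); ca=q.mean(0)
    e=cv2.fitEllipse((world(c,ct[:,0],top)[:,:2]*1000).astype(np.float32))
    print('circ',round(x,4),round(y,4),round(r,4),'mean',ca.round(4),'ell',np.round(e[0],1),np.round(e[1],1))
def card(c,seed):
    P,mm,ct=blob(c,seed,.012); q=P[mm>0]; b=q[q[:,2]<.034]; k=q[q[:,2]>.034]
    for n,s in(('block',b),('card',k)):
        if len(s)<10: continue
        r=cv2.minAreaRect((s[:,:2]*1000).astype(np.float32)); d=s[:,:2]-s[:,:2].mean(0); w=np.linalg.svd(d,full_matrices=False)[2][0]
        print(n,len(s),'rect',np.round(r[0],1),np.round(r[1],1),round(r[2],1),'dir',np.degrees(np.arctan2(w[1],w[0])).round(1),'z',s[:,2].max().round(3))
E
python3 - <<'E'
from wr import *
c=np.load('w1.npy',allow_pickle=True).item()
circ(c,(352,213),.032); circ(c,(267,93),.028); card(c,(168,220))
print(world(c,(352,216),.033).round(4))
T=np.load('top0.npy',allow_pickle=True).item(); card(T,(480,242)); S=np.load('scene0.npy',allow_pickle=True).item(); card(S,(142,272))
E
python3 go.py
```

```text
circ 0.5687 -0.271 0.0507 mean [ 0.5734 -0.2877  0.0307] ell [ 573.2 -288. ] [62.8 64.2]
circ 0.5266 -0.2187 0.0244 mean [ 0.5239 -0.2188  0.0288] ell [ 523.8 -219.2] [41.1 41.6]
block 3265 rect [ 445.6 -293.7] [24.5 64.1] 10.5 dir -76.4 z 0.034
card 3718 rect [ 482.5 -256.4] [141.6  49.9] 45.0 dir -93.5 z 0.269
[[ 0.5733 -0.288   0.033 ]]
block 406 rect [ 442.7 -293.4] [24.2 66.2] 10.3 dir 98.9 z 0.033
card 139 rect [ 386.3 -145.3] [ 14.1 373.1] 21.0 dir 110.2 z 0.877
block 492 rect [ 447.1 -293.8] [24.7 64.5] 11.4 dir 102.4 z 0.034
card 510 rect [ 682.9 -181. ] [544.7  56.6] 25.6 dir 23.3 z 0.708
t 2.15 pos [ 0.5548 -0.296   0.1243] psi 1.576 tilt [0.001 0.004] open 85.2 F 0.0 [-0.7  4.5  0.2]
```

Call:
{"name": "jog_arm", "arguments": {"series": [[[0,0,0,0,0,0,85],[0,0,5,0,0,0,85],[0,0,5,0,0,0,85],[0,0,5,0,0,0,85],[0,0,5,0,0,0,85],[0,0,5,0,0,0,85],[0,0,5,0,0,0,85],[0,0,0,0,0,0,85],[0,0,0,0,0,0,85],[0,0,0,0,0,0,85]]]}}

```text
time_s: 3.15
eef_pos: [0.5492, -0.303, 0.0974]
eef_rot: [0.0, 0.706, 0.708, 0.0]
wrist_force: [0.4, -0.7, -0.5]
opening: 0.995
grasp_force: 0.0
```

```bash
python3 go.py .572 -.289 .012 1.571
```

```text
t 3.15 pos [ 0.5492 -0.303   0.0974] psi 1.573 tilt [ 0. -0.] open 85.0 F 0.0 [ 0.4 -0.7 -0.5]
shift mm [14.  22.8 85.4] rz 0.002
```

Call:
{"name": "jog_arm", "arguments": {"series": [[[5,8,8,0,0,0,85],[5,8,8,0,0,0,85],[5,7,8,0,0,0,85],[0,0,10,0,0,0,85],[0,0,12,0,0,0,85],[0,0,12,0,0,0,85],[0,0,12,0,0,0,85],[0,0,10,0,0,0,85],[0,0,6,0,0,0,85],[0,0,0,0,0,0,85]]]}}

```text
time_s: 4.15
eef_pos: [0.5712, -0.2875, 0.0098]
eef_rot: [-0.001, 0.707, 0.708, -0.0]
wrist_force: [-0.5, 0.8, 0.3]
opening: 0.995
grasp_force: 0.0
```

Call:
{"name": "jog_arm", "arguments": {"series": [[[0,0,0,0,0,0,85],[0,0,0,0,0,0,60],[0,0,0,0,0,0,50],[0,0,0,0,0,0,50],[0,0,0,0,0,0,50],[0,0,0,0,0,0,50],[0,0,0,0,0,0,50],[0,0,0,0,0,0,50],[0,0,0,0,0,0,50],[0,0,0,0,0,0,50]]]}}

```text
time_s: 5.15
eef_pos: [0.5729, -0.2886, 0.0128]
eef_rot: [0.001, 0.706, 0.708, 0.0]
wrist_force: [-1.7, -1.0, 4.5]
opening: 0.721
grasp_force: 65.4
```

```bash
python3 go.py .5295 .2003 .15 1.571
```

```text
t 5.15 pos [ 0.5729 -0.2886  0.0128] psi 1.573 tilt [ 0.002 -0.002] open 61.6 F 65.4 [-1.7 -1.   4.5]
shift mm [ 488.7  -42.1 -138.1] rz 0.002
```

Call:
{"name": "jog_arm", "arguments": {"series": [[[0,0,-8,0,0,0,50],[0,0,-16,0,0,0,50],[0,0,-20,0,0,0,50],[0,0,-20,0,0,0,50],[15,-4,-20,0,0,0,50],[30,-5,-20,0,0,0,50],[35,-6,-15,0,0,0,50],[35,-6,-10,0,0,0,50],[35,-6,0,0,0,0,50],[35,-6,0,0,0,0,50]]]}}

```text
time_s: 6.15
eef_pos: [0.5388, -0.1018, 0.1421]
eef_rot: [0.001, 0.706, 0.708, 0.001]
wrist_force: [0.2, 0.2, -1.2]
opening: 0.721
grasp_force: 65.4
```

Call:
{"name": "jog_arm", "arguments": {"series": [[[35,-3,0,0,0,0,50],[35,-2,0,0,0,0,50],[35,-2,0,0,0,0,50],[35,-2,0,0,0,0,50],[35,0,0,0,0,0,50],[35,0,0,0,0,0,50],[30,0,0,0,0,0,50],[20,0,0,0,0,0,50],[8,0,0,0,0,0,50],[0,0,0,0,0,0,50]]]}}

```text
time_s: 7.15
eef_pos: [0.5291, 0.1658, 0.1409]
eef_rot: [0.0, 0.706, 0.708, 0.0]
wrist_force: [-0.4, -0.7, -1.6]
opening: 0.719
grasp_force: 65.4
```

```bash
python3 go.py .5295 .2003 .017 1.571
python3 - <<'E'
from h import *
c=ctrl.camera('wrist'); cv2.imwrite('pics/w2.png',c['frame']); np.save('w2.npy',c,allow_pickle=True)
E
```

```text
t 7.15 pos [0.5291 0.1658 0.1409] psi 1.574 tilt [0.001 0.   ] open 61.4 F 65.4 [-0.4 -0.7 -1.6]
shift mm [ 34.5   0.4 123.9] rz 0.003
```

View pics/w2.png

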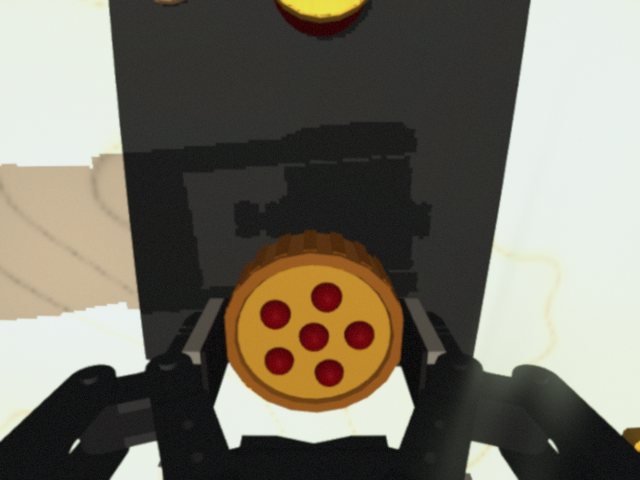

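The tart is held upright, centred at (315,335), with the jar ahead at (322,5) and slate side edges at about x=120 and x=515 at row 100.

Run:
```python
from h import *
c=np.load('w2.npy',allow_pickle=True).item()
print('tart dot',world(c,(314,337),.161).round(4))
g=cv2.cvtColor(c['frame'],cv2.COLOR_BGR2GRAY)
L=[];Rr=[]
for v in range(30,120,5):
    r=g[v].astype(int); d=np.where(r[60:600]<75)[0]+60
    L.append((d.min(),v)); Rr.append((d.max(),v))
for n,e in(('rear',L),('front',Rr)):
    w=world(c,e,.008); f=np.polyfit(w[:,1],w[:,0],1); print(n,'x at y=.2:',np.polyval(f,.2).round(4),'slope',f[0].round(4),'resid',np.abs(np.polyval(f,w[:,1])-w[:,0]).max().round(4))
```

```text
tart dot [[0.5294 0.1668 0.161 ]]
rear x at y=.2: 0.4022 slope 0.0153 resid 0.0002
front x at y=.2: 0.6582 slope 0.0245 resid 0.0004
```

Call:
{"name": "jog_arm", "arguments": {"series": [[[12,0,5,0,0,0,50],[12,0,12,0,0,0,50],[10,0,16,0,0,0,50],[0,0,18,0,0,0,50],[0,0,18,0,0,0,50],[0,0,18,0,0,0,50],[0,0,16,0,0,0,50],[0,0,10,0,0,0,50],[0,0,5,0,0,0,50],[0,0,0,0,0,0,50]]]}}

```text
time_s: 8.2
eef_pos: [0.5282, 0.1991, 0.021]
eef_rot: [-0.001, 0.706, 0.708, -0.001]
wrist_force: [0.0, 0.5, -0.6]
opening: 0.718
grasp_force: 65.4
```

Call:
{"name": "jog_arm", "arguments": {"series": [[[0,0,0,0,0,0,50],[0,0,2,0,0,0,50],[0,0,0,0,0,0,50],[0,0,2,0,0,0,50],[0,0,0,0,0,0,50],[0,0,1,0,0,0,50],[0,0,0,0,0,0,50],[0,0,0,0,0,0,50],[0,0,0,0,0,0,50],[0,0,0,0,0,0,50]]]}}

```text
time_s: 9.2
eef_pos: [0.529, 0.1991, 0.0171]
eef_rot: [0.0, 0.706, 0.708, 0.0]
wrist_force: [0.5, -0.3, -0.1]
opening: 0.721
grasp_force: 65.4
```

```bash
python3 go.py .5295 .2003 .017 1.571
```

```text
t 9.2 pos [0.529  0.1991 0.0171] psi 1.573 tilt [0. 0.] open 61.6 F 65.4 [ 0.5 -0.3 -0.1]
shift mm [1.2 0.5 0.1] rz 0.002
```

Call:
{"name": "jog_arm", "arguments": {"series": [[[0,0,1,0,0,0,50],[0,0,0,0,0,0,50],[0,0,0,0,0,0,50],[0,0,0,0,0,0,66],[0,0,0,0,0,0,70],[0,0,0,0,0,0,75],[0,0,0,0,0,0,80],[0,0,0,0,0,0,80],[0,0,0,0,0,0,80],[0,0,0,0,0,0,80]]]}}

```text
time_s: 10.2
eef_pos: [0.5289, 0.1991, 0.0161]
eef_rot: [-0.0, 0.706, 0.708, -0.0]
wrist_force: [-0.3, -0.2, 0.2]
opening: 0.938
grasp_force: 0.0
```

Call:
{"name": "jog_arm", "arguments": {"series": [[[0,0,-5,0,0,0,80],[0,0,-10,0,0,0,80],[0,0,-15,0,0,0,80],[0,0,-20,0,0,0,80],[0,0,-20,0,0,0,80],[0,0,-20,0,0,0,80],[0,0,-20,0,0,0,80],[-10,0,-10,0,0,0,80],[-25,0,0,0,0,0,80],[-35,0,0,0,0,0,80]]]}}

```text
time_s: 11.2
eef_pos: [0.5293, 0.1288, 0.1374]
eef_rot: [0.001, 0.706, 0.709, 0.001]
wrist_force: [0.8, -0.7, -0.3]
opening: 0.94
grasp_force: 0.0
```

```bash
python3 - <<'E'
from h import *
c=ctrl.camera('wrist'); cv2.imwrite('pics/w3.png',c['frame']); np.save('w3.npy',c,allow_pickle=True)
E
python3 go.py .594 -.151 .15 0
```

```text
t 11.25 pos [0.5294 0.1237 0.1368] psi 1.573 tilt [ 0.001 -0.003] open 79.9 F 0.0 [ 1.5 -3.3 -1.1]
shift mm [-274.8   64.2  -12.3] rz 1.573
```

View pics/w3.png

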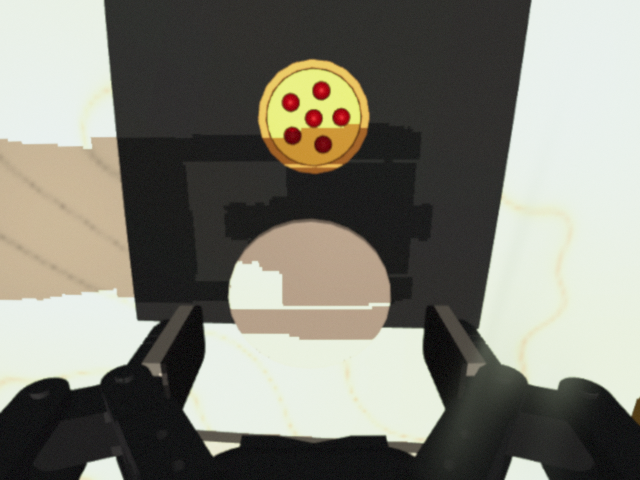

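The tart stands upright on the slate at (314,116), with the stand's plate undisturbed at (310,290). Checking the numbers.

Run:
```python
from wr import *
c=np.load('w3.npy',allow_pickle=True).item()
print(world(c,(314,118),.037).round(4)); circ(c,(314,100),.034)
P,mm,ct=blob(c,(310,300),.042); q=world(c,ct[:,0],.053)[:,:2]; y=ct[:,0,1]; q=q[y<290]
A=np.c_[2*q,np.ones(len(q))]; s=np.linalg.lstsq(A,(q**2).sum(1),rcond=None)[0]; print('stand',s[:2].round(4),np.sqrt(s[2]+s[0]**2+s[1]**2).round(4))
```

```text
[[0.5296 0.1982 0.037 ]]
circ 0.5292 0.1983 0.0325 mean [0.5292 0.1991 0.0347] ell [529.3 198.2] [62.8 63.6]
stand [0.5272 0.0938] 0.0488
```

Call:
{"name": "jog_arm", "arguments": {"series": [[[-25,6,0,0,0,0,85],[-28,7,0,0,0,0,85],[-28,7,0,0,0,0,85],[-28,7,0,0,0,0,85],[-28,7,0,0,0,0,85],[-28,7,0,0,0,0,85],[-28,7,0,0,0,0,85],[-28,7,0,0,0,0,85],[-28,6,0,0,0,0,85],[-20,4,0,0,0,0,85]]]}}

```text
time_s: 12.25
eef_pos: [0.5946, -0.1422, 0.1365]
eef_rot: [0.0, 0.707, 0.707, -0.0]
wrist_force: [1.4, 0.5, -0.0]
opening: 0.996
grasp_force: 0.0
```

Call:
{"name": "jog_arm", "arguments": {"series": [[[0,0,0,0,0,0.14,85],[0,0,0,0,0,0.14,85],[0,0,0,0,0,0.14,85],[0,0,0,0,0,0.14,85],[0,0,0,0,0,0.14,85],[0,0,0,0,0,0.14,85],[0,0,0,0,0,0.14,85],[0,0,0,0,0,0.14,85],[0,0,0,0,0,0.14,85],[0,0,0,0,0,0.14,85]]]}}

```text
time_s: 13.25
eef_pos: [0.5943, -0.1399, 0.1362]
eef_rot: [-0.0, 0.997, 0.083, -0.0]
wrist_force: [-0.6, -0.3, -0.4]
opening: 0.995
grasp_force: 0.0
```

```bash
python3 go.py .595 -.151 .018 0
python3 - <<'E'
from wr import *
c=ctrl.camera('wrist'); cv2.imwrite('pics/w4.png',c['frame']); np.save('w4.npy',c,allow_pickle=True)
E
```

```text
t 13.25 pos [ 0.5943 -0.1399  0.1362] psi 0.167 tilt [-0.  0.] open 85.0 F 0.0 [-0.6 -0.3 -0.4]
shift mm [ -1.2  11.1 118.2] rz 0.167
```

View pics/w4.png

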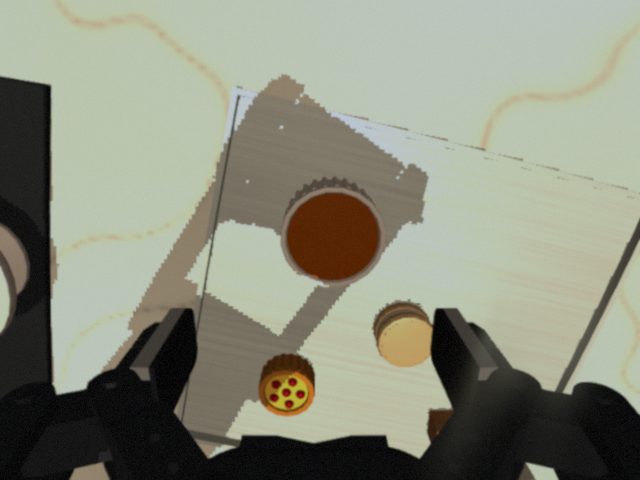

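The ramekin is at (332,235), the small tart at (288,388) and macaron_a at (403,340).

Run:
```python
from wr import *
c=np.load('w4.npy',allow_pickle=True).item()
circ(c,(332,235),.044); circ(c,(288,388),.026); circ(c,(395,330),.028)
```

```text
circ 0.6183 -0.1436 0.0552 mean [ 0.5973 -0.1514  0.0436] ell [ 596.8 -151.4] [62.7 64.5]
circ 0.558 -0.1349 0.1132 mean [ 0.4689 -0.1411  0.0271] ell [ 469.5 -141. ] [42.3 49.6]
circ 0.5441 -0.2056 0.1492 mean [ 0.6001 -0.1435  0.196 ] ell [ 447.8 -169.2] [161.3 536.9]
```

Call:
{"name": "jog_arm", "arguments": {"series": [[[0,0,5,0,0,0.084,85],[0,0,10,0,0,0.084,85],[1,6,10,0,0,0,85],[0,6,12,0,0,0,85],[0,0,15,0,0,0,85],[0,0,15,0,0,0,85],[0,0,15,0,0,0,85],[0,0,15,0,0,0,85],[0,0,14,0,0,0,85],[0,0,8,0,0,0,85]]]}}

```text
time_s: 14.3
eef_pos: [0.5949, -0.1513, 0.0151]
eef_rot: [-0.0, 1.0, 0.003, -0.001]
wrist_force: [0.2, -0.2, -0.2]
opening: 0.996
grasp_force: 0.0
```

Call:
{"name": "jog_arm", "arguments": {"series": [[[0,0,0,0,0,0,85],[0,0,0,0,0,0,60],[0,0,0,0,0,0,50],[0,0,0,0,0,0,50],[0,0,0,0,0,0,50],[0,0,0,0,0,0,50],[0,0,0,0,0,0,50],[0,0,0,0,0,0,50],[0,0,0,0,0,0,50],[0,0,0,0,0,0,50]]]}}

```text
time_s: 15.3
eef_pos: [0.5967, -0.1522, 0.0183]
eef_rot: [0.0, 1.0, 0.002, 0.001]
wrist_force: [0.1, -0.5, 6.8]
opening: 0.729
grasp_force: 66.2
```

```bash
python3 go.py .445 .2 .15 0
```

```text
t 15.3 pos [ 0.5967 -0.1522  0.0183] psi 0.005 tilt [ 0.002 -0.001] open 62.2 F 66.2 [ 0.1 -0.5  6.8]
shift mm [-149.7 -352.8 -132.3] rz 0.005
```

Call:
{"name": "jog_arm", "arguments": {"series": [[[0,0,-8,0,0,0,50],[0,0,-16,0,0,0,50],[0,0,-20,0,0,0,50],[0,0,-20,0,0,0,50],[-4,-10,-20,0,0,0,50],[-10,-25,-20,0,0,0,50],[-14,-32,-12,0,0,0,50],[-14,-32,-6,0,0,0,50],[-14,-32,0,0,0,0,50],[-14,-32,0,0,0,0,50]]]}}

```text
time_s: 16.3
eef_pos: [0.5243, 0.012, 0.1405]
eef_rot: [0.0, 1.0, 0.002, 0.001]
wrist_force: [0.2, 0.2, -1.7]
opening: 0.727
grasp_force: 66.0
```

Call:
{"name": "jog_arm", "arguments": {"series": [[[-14,-32,0,0,0,0,50],[-14,-32,0,0,0,0,50],[-14,-32,0,0,0,0,50],[-14,-32,0,0,0,0,50],[-12,-30,0,0,0,0,50],[-8,-20,0,0,0,0,50],[-4,-10,0,0,0,0,50],[0,0,0,0,0,0,50],[0,0,0,0,0,0,50],[0,0,0,0,0,0,50]]]}}

```text
time_s: 17.3
eef_pos: [0.4446, 0.1976, 0.1393]
eef_rot: [0.0, 1.0, 0.002, 0.0]
wrist_force: [-0.8, 0.3, -1.6]
opening: 0.727
grasp_force: 65.9
```

```bash
python3 go.py .445 .2005 .023 0
python3 - <<'E'
from wr import *
c=ctrl.camera('wrist'); cv2.imwrite('pics/w5.png',c['frame']); np.save('w5.npy',c,allow_pickle=True)
E
```

```text
t 17.3 pos [0.4446 0.1976 0.1393] psi 0.004 tilt [ 0. -0.] open 62.1 F 65.9 [-0.8  0.3 -1.6]
shift mm [  0.4  -3.  116.3] rz 0.004
```

View pics/w5.png

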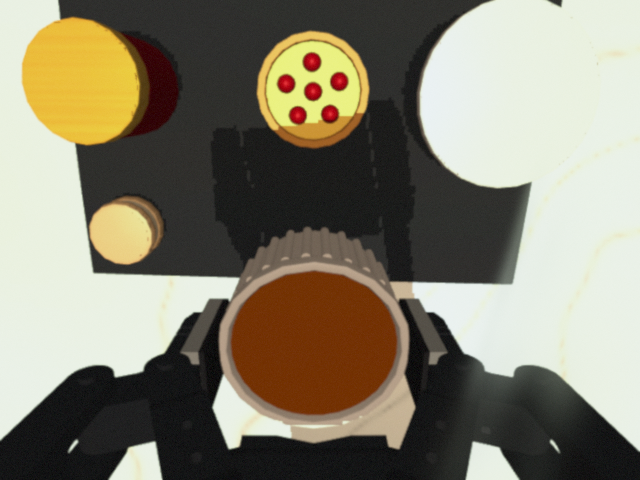

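The ramekin is held centred at (314,342), with the tart at (313,90), stand plate at (505,92), jar lid at (84,80) and macaron_b at (122,230).

Run:
```python
from wr import *
c=np.load('w5.npy',allow_pickle=True).item()
print('dot',world(c,(313,91),.037).round(4),'ram',world(c,(314,343),.165).round(4))
for s,t in(((313,70),.034),((85,80),.074),((500,100),.053),((120,230),.032)):
    circ(c,s,t)
```

```text
dot [[0.5292 0.1979 0.037 ]] ram [[0.4472 0.1972 0.165 ]]
circ 0.5292 0.1981 0.0326 mean [0.53   0.1981 0.0347] ell [529.2 198.1] [63.2 63.5]
circ 0.5287 0.2696 0.0721 mean [0.533  0.3093 0.0751] ell [532.3 309.2] [58.7 63.1]
circ 0.5278 0.1201 0.0781 mean [0.5289 0.0936 0.0546] ell [527.   92.3] [ 97.9 100.3]
circ 0.4763 0.2688 0.0846 mean [0.4433 0.3201 0.033 ] ell [442.9 320.3] [40.9 44.6]
```

Call:
{"name": "jog_arm", "arguments": {"series": [[[0,-3,5,0,0,0,50],[0,0,12,0,0,0,50],[0,0,18,0,0,0,50],[0,0,18,0,0,0,50],[0,0,18,0,0,0,50],[0,0,16,0,0,0,50],[0,0,14,0,0,0,50],[0,0,8,0,0,0,50],[0,0,3,0,0,0,50],[0,0,0,0,0,0,50]]]}}

```text
time_s: 18.35
eef_pos: [0.4437, 0.2013, 0.0266]
eef_rot: [0.0, 1.0, 0.002, -0.0]
wrist_force: [0.3, 0.7, -1.1]
opening: 0.725
grasp_force: 65.9
```

Call:
{"name": "jog_arm", "arguments": {"series": [[[0,0,0,0,0,0,50],[0,0,1,0,0,0,50],[0,0,0,0,0,0,50],[0,0,1,0,0,0,50],[0,0,0,0,0,0,50],[0,0,1,0,0,0,50],[0,0,0,0,0,0,50],[0,0,0,0,0,0,50],[0,0,0,0,0,0,50],[0,0,0,0,0,0,50]]]}}

```text
time_s: 19.35
eef_pos: [0.444, 0.2015, 0.0241]
eef_rot: [-0.0, 1.0, 0.002, -0.0]
wrist_force: [0.5, -1.4, -1.9]
opening: 0.729
grasp_force: 65.9
```

```bash
python3 go.py .445 .2005 .0225 0
```

```text
t 19.35 pos [0.444  0.2015 0.0241] psi 0.005 tilt [-0.  0.] open 62.2 F 65.9 [ 0.5 -1.4 -1.9]
shift mm [1.  1.  1.6] rz 0.005
```

Call:
{"name": "jog_arm", "arguments": {"series": [[[0,0,1,0,0,0,50],[0,0,0,0,0,0,50],[0,0,1,0,0,0,50],[0,0,0,0,0,0,50],[0,0,0,0,0,0,50],[0,0,0,0,0,0,66],[0,0,0,0,0,0,70],[0,0,0,0,0,0,75],[0,0,0,0,0,0,80],[0,0,0,0,0,0,80]]]}}

```text
time_s: 20.35
eef_pos: [0.444, 0.2015, 0.0221]
eef_rot: [-0.0, 1.0, 0.002, 0.0]
wrist_force: [-0.0, -1.1, -0.0]
opening: 0.935
grasp_force: 0.0
```

Call:
{"name": "jog_arm", "arguments": {"series": [[[0,0,0,0,0,0,80],[0,0,0,0,0,0,80],[0,0,-5,0,0,0,80],[0,0,-10,0,0,0,80],[0,0,-15,0,0,0,80],[0,0,-20,0,0,0,80],[0,0,-20,0,0,0,80],[0,0,-20,0,0,0,80],[0,0,-20,0,0,0,80],[0,0,-5,0,0,0,80]]]}}

```text
time_s: 21.35
eef_pos: [0.4458, 0.2019, 0.1403]
eef_rot: [-0.0, 1.0, 0.002, 0.003]
wrist_force: [0.7, 0.8, 0.4]
opening: 0.933
grasp_force: 0.0
```

Call:
{"name": "jog_arm", "arguments": {"series": [[[0,10,0,0,0,0,80],[0,25,0,0,0,0,80],[0,35,0,0,0,0,80],[0,35,0,0,0,0,80],[0,35,0,0,0,0,80],[0,35,0,0,0,0,80],[0,35,0,0,0,0,80],[0,35,0,0,0,0,80],[0,35,0,0,0,0,80],[0,35,0,0,0,0,80]]]}}

```text
time_s: 22.35
eef_pos: [0.4441, -0.115, 0.1359]
eef_rot: [-0.0, 1.0, 0.002, -0.001]
wrist_force: [0.1, -0.7, 0.1]
opening: 0.937
grasp_force: 0.0
```

```bash
python3 go.py .466 -.141 .013 0
python3 - <<'E'
from wr import *
c=ctrl.camera('top'); circ(c,(224,201),.034);cv2.imwrite('pics/t2.png',c['frame']); np.save('t2.npy',c,allow_pickle=True)
E
```

```text
t 22.35 pos [ 0.4441 -0.115   0.1359] psi 0.004 tilt [-0.002  0.001] open 80.1 F 0.0 [ 0.1 -0.7  0.1]
shift mm [ 22.   26.2 122.8] rz 0.004
circ 0.0 0.0 0.0 mean [nan nan nan] ell [516.5   3.8] [1048.2 1335.5]wr.py:8: RuntimeWarning: Mean of empty slice.
  (x,y),r=cv2.minEnclosingCircle(q[:,:2].astype(np.float32)); ca=q.mean(0)
  ret = um.true_divide(
```

View pics/t2.png

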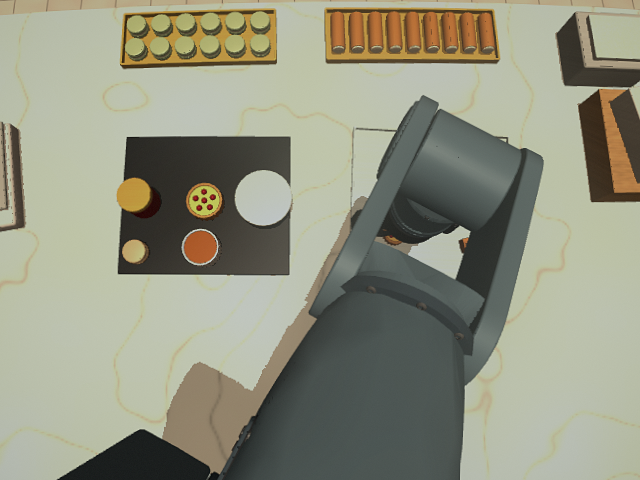

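The tart at (205,200) and the ramekin at (200,247) stand on the slate, with stand, jar and macaron_b unmoved. Next is the small tart.

Run:
```python
from wr import *
c=np.load('t2.npy',allow_pickle=True).item(); circ(c,(205,200),.034); circ(c,(200,247),.048); circ(c,(264,198),.053); circ(c,(135,196),.074); circ(c,(134,251),.032)
```

```text
circ 0.4332 0.1217 0.1535 mean [0.5263 0.1969 0.0374] ell [527.  197.3] [63.  65.4]
circ 0.3874 0.1269 0.1251 mean [0.4409 0.2    0.0523] ell [441.5 200.5] [62.3 64.8]
circ 0.4431 0.0657 0.136 mean [0.5237 0.0904 0.0564] ell [524.8  90.7] [97.8 99.1]
circ 0.4307 0.1808 0.1942 mean [0.5301 0.3097 0.0748] ell [529.8 309.1] [57.6 60.8]
circ 0.4396 0.3223 0.0219 mean [0.4394 0.3214 0.031 ] ell [439.3 320.9] [41.2 41.7]
```

Call:
{"name": "jog_arm", "arguments": {"series": [[[8,9,10,0,0,0,70],[7,9,14,0,0,0,70],[7,8,16,0,0,0,70],[0,0,18,0,0,0,70],[0,0,18,0,0,0,70],[0,0,18,0,0,0,70],[0,0,16,0,0,0,70],[0,0,10,0,0,0,70],[0,0,4,0,0,0,70],[0,0,0,0,0,0,70]]]}}

```text
time_s: 23.4
eef_pos: [0.467, -0.1393, 0.0125]
eef_rot: [-0.0, 1.0, 0.002, -0.001]
wrist_force: [0.2, -0.4, -0.0]
opening: 0.815
grasp_force: 0.0
```

```bash
python3 go.py .466 -.141 .012 0
python3 - <<'E'
from wr import *
c=ctrl.camera('wrist'); cv2.imwrite('pics/w6.png',c['frame'])
E
```

```text
t 23.4 pos [ 0.467  -0.1393  0.0125] psi 0.005 tilt [-0.001  0.001] open 69.6 F 0.0 [ 0.2 -0.4 -0. ]
shift mm [-1.   1.7  0.5] rz 0.005
```

View pics/w6.png

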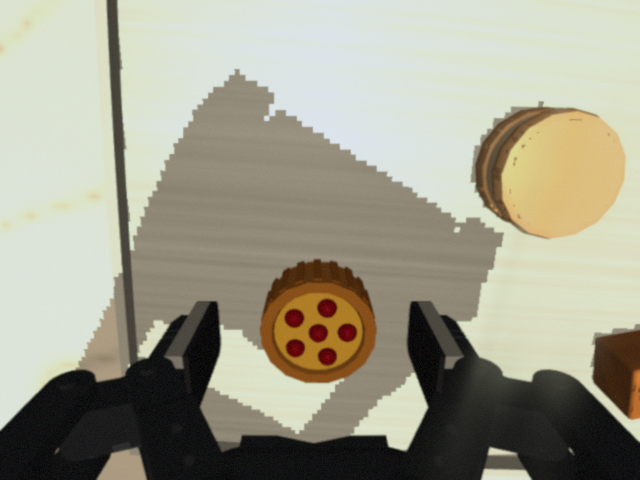

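The small tart sits between the open fingers at (318,333). Closing.

Call:
{"name": "jog_arm", "arguments": {"series": [[[0,1,0,0,0,0,70],[0,0,0,0,0,0,50],[0,0,0,0,0,0,30],[0,0,0,0,0,0,30],[0,0,0,0,0,0,30],[0,0,0,0,0,0,30],[0,0,0,0,0,0,30],[0,0,0,0,0,0,30],[0,0,0,0,0,0,30],[0,0,0,0,0,0,30]]]}}

```text
time_s: 24.45
eef_pos: [0.4682, -0.1407, 0.0141]
eef_rot: [0.0, 1.0, 0.002, 0.0]
wrist_force: [-1.9, 0.4, 7.2]
opening: 0.461
grasp_force: 59.8
```

```bash
python3 go.py .527 .0915 .15 0
```

```text
t 24.45 pos [ 0.4682 -0.1407  0.0141] psi 0.005 tilt [ 0.001 -0.001] open 39.3 F 59.8 [-1.9  0.4  7.2]
shift mm [  60.1 -231.8 -136. ] rz 0.005
```

Call:
{"name": "jog_arm", "arguments": {"series": [[[0,0,-8,0,0,0,30],[0,0,-16,0,0,0,30],[0,0,-20,0,0,0,30],[2,-8,-20,0,0,0,30],[6,-22,-20,0,0,0,30],[8,-32,-20,0,0,0,30],[9,-34,-10,0,0,0,30],[9,-34,0,0,0,0,30],[9,-34,0,0,0,0,30],[8,-32,0,0,0,0,30]]]}}

```text
time_s: 25.45
eef_pos: [0.518, 0.0574, 0.1279]
eef_rot: [0.0, 1.0, 0.002, 0.001]
wrist_force: [0.6, -0.3, -0.9]
opening: 0.46
grasp_force: 60.6
```

Call:
{"name": "jog_arm", "arguments": {"series": [[[5,-20,0,0,0,0,30],[3,-10,0,0,0,0,30],[0,0,0,0,0,0,30],[0,0,0,0,0,0,30],[0,0,0,0,0,0,30],[0,0,0,0,0,0,30],[0,0,0,0,0,0,30],[0,0,0,0,0,0,30],[0,0,0,0,0,0,30],[0,0,0,0,0,0,30]]]}}

```text
time_s: 26.45
eef_pos: [0.5256, 0.0858, 0.1271]
eef_rot: [0.0, 1.0, 0.002, -0.0]
wrist_force: [0.0, -0.7, -0.7]
opening: 0.459
grasp_force: 60.6
```

```bash
python3 go.py .527 .0915 .0635 0
python3 - <<'E'
from wr import *
c=ctrl.camera('wrist'); cv2.imwrite('pics/w7.png',c['frame']); np.save('w7.npy',c,allow_pickle=True)
E
```

```text
t 26.45 pos [0.5256 0.0858 0.1271] psi 0.005 tilt [-0. -0.] open 39.2 F 60.6 [ 0.  -0.7 -0.7]
shift mm [ 1.5 -5.7 63.6] rz 0.005
```

View pics/w7.png

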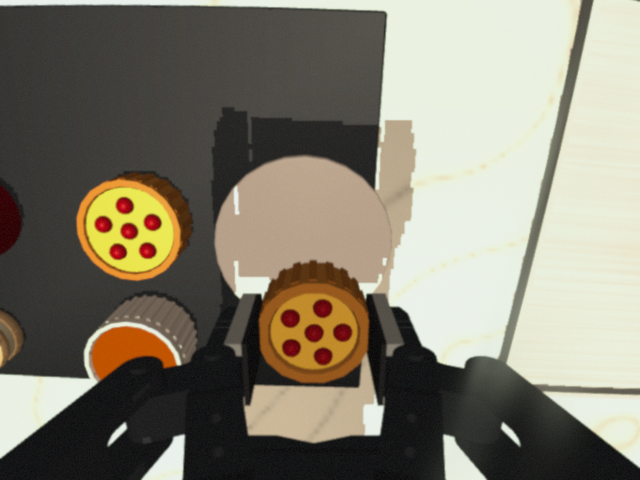

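The small tart is held upright at (315,333). The plate edge shows at (214,230), (303,155) and (391,235).

Run:
```python
from wr import *
c=np.load('w7.npy',allow_pickle=True).item()
P,mm,ct=blob(c,(303,200),.044); p=ct[:,0]; p=p[(p[:,1]<262)&(p[:,0]>200)&(p[:,0]<400)]; q=world(c,p,.053)[:,:2]
s=np.linalg.lstsq(np.c_[2*q,np.ones(len(q))],(q**2).sum(1),rcond=None)[0]; print('stand',len(q),s[:2].round(4),np.sqrt(s[2]+s[0]**2+s[1]**2).round(4))
print(world(c,[(303,155),(214,230),(391,235)],.053).round(4).tolist(),'dot',world(c,(315,333),.141).round(4))
```

```text
stand 288 [0.5282 0.0915] 0.0492
[[0.5774, 0.0913, 0.053], [0.5361, 0.1407, 0.053], [0.5337, 0.0424, 0.053]] dot [[0.5248 0.085  0.141 ]]
```

Call:
{"name": "jog_arm", "arguments": {"series": [[[2,-3,4,0,0,0,30],[1,-3,8,0,0,0,30],[0,0,12,0,0,0,30],[0,0,12,0,0,0,30],[0,0,10,0,0,0,30],[0,0,8,0,0,0,30],[0,0,5,0,0,0,30],[0,0,2,0,0,0,30],[0,0,0,0,0,0,30],[0,0,0,0,0,0,30]]]}}

```text
time_s: 27.5
eef_pos: [0.5289, 0.0918, 0.0665]
eef_rot: [0.0, 1.0, 0.002, 0.0]
wrist_force: [0.0, -0.4, -0.2]
opening: 0.461
grasp_force: 60.6
```

Call:
{"name": "jog_arm", "arguments": {"series": [[[0,0,1,0,0,0,30],[0,0,0,0,0,0,30],[0,0,1,0,0,0,30],[0,0,0,0,0,0,30],[0,0,0,0,0,0,30],[0,0,0,0,0,0,30],[0,0,0,0,0,0,30],[0,0,0,0,0,0,30],[0,0,0,0,0,0,30],[0,0,0,0,0,0,30]]]}}

```text
time_s: 28.5
eef_pos: [0.5285, 0.0919, 0.0641]
eef_rot: [-0.0, 1.0, 0.002, -0.0]
wrist_force: [-0.4, 0.1, -0.8]
opening: 0.459
grasp_force: 60.6
```

```bash
python3 go.py .528 .092 .0631 0
```

```text
t 28.5 pos [0.5285 0.0919 0.0641] psi 0.005 tilt [-0.  0.] open 39.2 F 60.6 [-0.4  0.1 -0.8]
shift mm [-0.5 -0.1  1. ] rz 0.005
```

Call:
{"name": "jog_arm", "arguments": {"series": [[[0,0,1,0,0,0,30],[0,0,0,0,0,0,30],[0,0,0,0,0,0,30],[0,0,0,0,0,0,44],[0,0,0,0,0,0,48],[0,0,0,0,0,0,52],[0,0,0,0,0,0,58],[0,0,0,0,0,0,64],[0,0,0,0,0,0,64],[0,0,0,0,0,0,64]]]}}

```text
time_s: 29.5
eef_pos: [0.5285, 0.0919, 0.0631]
eef_rot: [-0.0, 1.0, 0.002, -0.0]
wrist_force: [-0.8, -0.5, -0.2]
opening: 0.749
grasp_force: 0.0
```

Call:
{"name": "jog_arm", "arguments": {"series": [[[0,0,-4,0,0,0,64],[0,0,-8,0,0,0,64],[0,0,-12,0,0,0,64],[0,0,-15,0,0,0,64],[0,0,-15,0,0,0,64],[0,0,-15,0,0,0,64],[0,0,-10,0,0,0,64],[-4,15,0,0,0,0,64],[-8,30,0,0,0,0,64],[-9,35,0,0,0,0,64]]]}}

```text
time_s: 30.5
eef_pos: [0.507, 0.0109, 0.1417]
eef_rot: [0.0, 1.0, 0.003, -0.0]
wrist_force: [0.2, -0.8, 0.4]
opening: 0.753
grasp_force: 0.0
```

Call:
{"name": "jog_arm", "arguments": {"series": [[[-9,38,0,0,0,0,64],[-9,38,0,0,0,0,64],[-9,38,0,0,0,0,64],[-9,38,0,0,0,0,64],[-9,38,0,0,0,0,64],[-9,38,0,0,0,0,64],[-9,38,0,0,0,0,64],[-5,25,0,0,0,0,64],[0,0,0,0,0,0,64],[0,0,0,0,0,0,64]]]}}

```text
time_s: 31.5
eef_pos: [0.4401, -0.2799, 0.1414]
eef_rot: [-0.001, 1.0, 0.001, -0.001]
wrist_force: [-0.3, -0.1, -0.6]
opening: 0.749
grasp_force: 0.0
```

Call:
{"name": "jog_arm", "arguments": {"series": [[[0,0,0,0,0,-0.14,64],[0,0,0,0,0,-0.14,64],[0,0,0,0,0,-0.14,64],[0,0,0,0,0,-0.14,64],[0,0,0,0,0,-0.14,64],[0,0,0,0,0,-0.14,64],[0,0,0,0,0,-0.14,64],[0,0,0,0,0,-0.14,64],[0,0,0,0,0,-0.14,64],[0,0,0,0,0,-0.14,64]]]}}

```text
time_s: 32.5
eef_pos: [0.4411, -0.278, 0.1417]
eef_rot: [-0.001, 0.761, 0.649, 0.0]
wrist_force: [-0.3, -0.1, -0.7]
opening: 0.75
grasp_force: 0.0
```

```bash
python3 go.py .446 -.2935 .012 1.754
python3 - <<'E'
from wr import *
c=ctrl.camera('wrist'); cv2.imwrite('pics/w8.png',c['frame']); np.save('w8.npy',c,allow_pickle=True)
c=ctrl.camera('top'); np.save('t3.npy',c,allow_pickle=True)
t=c['frame'][125:285,110:300]; cv2.imwrite('pics/m8.png',np.hstack([cv2.resize(np.load('w8.npy',allow_pickle=True).item()['frame'],(400,300)),cv2.resize(t,(356,300))]))
E
```

```text
t 32.5 pos [ 0.4411 -0.278   0.1417] psi 1.412 tilt [-0.001  0.001] open 64.0 F 0.0 [-0.3 -0.1 -0.7]
shift mm [-14.7   7.4 129.7] rz -0.342
```

View pics/m8.png

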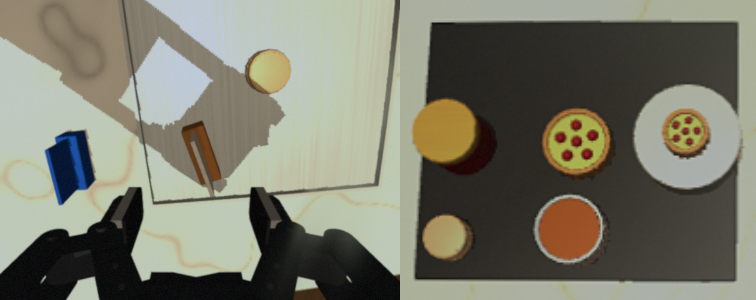

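The right half shows all three placed things in order: tart (577,141), ramekin (570,230), small tart centred on the plate (687,131). The left half shows the brown card block at (202,155), i.e. full frame (323,248), and the blue one off to the left. Refining the card pose.

```bash
python3 - <<'E'
from wr import *
from meas import heights
c=np.load('w8.npy',allow_pickle=True).item(); P=heights(c)
q=P[(np.hypot(P[...,0]-.446,P[...,1]+.2935)<.05)&(P[...,2]<.08)]
for n,s in(('block',q[(q[:,2]>.022)&(q[:,2]<.034)]),('card',q[q[:,2]>.055])):
    r=cv2.minAreaRect((s[:,:2]*1000).astype(np.float32)); w=np.linalg.svd(s[:,:2]-s[:,:2].mean(0),full_matrices=False)[2][0]
    print(n,len(s),np.round(r[0],1),np.round(r[1],1),round(r[2],1),'dir',np.degrees(np.arctan2(w[1],w[0])).round(1),s[:,2].max().round(3))
t=np.load('t3.npy',allow_pickle=True).item()
Pt=heights(t); s=Pt[(np.hypot(Pt[...,0]-.526,Pt[...,1]-.091)<.035)&(Pt[...,2]>.068)]; print('small',s.mean(0).round(4),cv2.minEnclosingCircle(s[:,:2].astype(np.float32)))
E
python3 go.py .446 -.2935 .012 1.754
```

```text
block 2424 [ 444.9 -293.4] [24.2 64.3] 10.3 dir -78.3 0.034
card 861 [ 445.  -293.4] [ 4.3 58.2] 10.3 dir -79.6 0.068
small [0.5242 0.0907 0.0733] ((0.5242500901222229, 0.0905696451663971), 0.021436844021081924)
t 32.6 pos [ 0.4411 -0.2782  0.1417] psi 1.408 tilt [-0.001  0.001] open 63.9 F 0.0 [-0.5  0.6  0.3]
shift mm [-14.4   7.4 129.7] rz -0.346
```

Call:
{"name": "jog_arm", "arguments": {"series": [[[-7,3,4,0,0,0,60],[-7,3,8,0,0,0,60],[0,0,8,0,0,-0.114,60],[0,0,10,0,0,-0.114,60],[0,0,10,0,0,-0.114,60],[0,0,10,0,0,0,60],[0,0,5,0,0,0,60],[0,0,0,0,0,0,60],[0,0,0,0,0,0,60],[0,0,0,0,0,0,60]]]}}

```text
time_s: 33.6
eef_pos: [0.4452, -0.2947, 0.0876]
eef_rot: [0.001, 0.643, 0.766, -0.0]
wrist_force: [-1.3, -0.3, 0.1]
opening: 0.699
grasp_force: 0.0
```

```bash
python3 go.py .445 -.2934 .012 1.751
```

```text
t 33.6 pos [ 0.4452 -0.2947  0.0876] psi 1.746 tilt [ 0.001 -0.001] open 59.7 F 0.0 [-1.3 -0.3  0.1]
shift mm [ 1.4 -0.  75.6] rz -0.005
```

Call:
{"name": "jog_arm", "arguments": {"series": [[[1,0,6,0,0,0,60],[0,0,12,0,0,0,60],[0,0,14,0,0,0,60],[0,0,14,0,0,0,60],[0,0,14,0,0,0,60],[0,0,10,0,0,0,60],[0,0,5,0,0,0,60],[0,0,0,0,0,0,60],[0,0,0,0,0,0,60],[0,0,0,0,0,0,60]]]}}

```text
time_s: 34.6
eef_pos: [0.4452, -0.2938, 0.0127]
eef_rot: [0.001, 0.642, 0.767, -0.0]
wrist_force: [0.2, 0.4, 0.8]
opening: 0.702
grasp_force: 0.0
```

Call:
{"name": "jog_arm", "arguments": {"series": [[[0,0,0,0,0,0,45],[0,0,0,0,0,0,35],[0,0,0,0,0,0,25],[0,0,0,0,0,0,15],[0,0,0,0,0,0,15],[0,0,0,0,0,0,15],[0,0,0,0,0,0,15],[0,0,0,0,0,0,15],[0,0,0,0,0,0,15],[0,0,0,0,0,0,15]]]}}

```text
time_s: 35.6
eef_pos: [0.445, -0.2937, 0.0126]
eef_rot: [0.0, 0.642, 0.767, -0.0]
wrist_force: [-0.1, 1.2, 5.5]
opening: 0.266
grasp_force: 59.7
```

```bash
python3 go.py .6195 .089 .16 1.55
```

```text
t 35.6 pos [ 0.445  -0.2937  0.0126] psi 1.747 tilt [ 0.001 -0.001] open 22.7 F 59.7 [-0.1  1.2  5.5]
shift mm [ 346.1  238.8 -147.5] rz 0.197
```

Call:
{"name": "jog_arm", "arguments": {"series": [[[0,0,-8,0,0,0,15],[0,0,-16,0,0,0,15],[0,0,-20,0,0,0.1,15],[0,0,-20,0,0,0.1,15],[10,4,-20,0,0,0,15],[25,11,-20,0,0,0,15],[35,15,-15,0,0,0,15],[35,15,-10,0,0,0,15],[35,15,0,0,0,0,15],[35,15,0,0,0,0,15]]]}}

```text
time_s: 36.6
eef_pos: [0.5245, -0.1189, 0.1419]
eef_rot: [0.001, 0.716, 0.698, 0.0]
wrist_force: [-0.2, -0.1, -0.7]
opening: 0.267
grasp_force: 59.0
```

Call:
{"name": "jog_arm", "arguments": {"series": [[[35,15,0,0,0,0,15],[35,15,0,0,0,0,15],[35,15,0,0,0,0,15],[35,15,0,0,0,0,15],[35,15,0,0,0,0,15],[25,11,0,0,0,0,15],[12,5,0,0,0,0,15],[0,0,0,0,0,0,15],[0,0,0,0,0,0,15],[0,0,0,0,0,0,15]]]}}

```text
time_s: 37.6
eef_pos: [0.6195, 0.0881, 0.141]
eef_rot: [-0.0, 0.716, 0.698, -0.0]
wrist_force: [0.1, -0.0, -0.1]
opening: 0.267
grasp_force: 59.0
```

```bash
python3 go.py .6225 .089 .0166 1.547
python3 - <<'E'
from wr import *
c=ctrl.camera('wrist'); cv2.imwrite('pics/w9.png',c['frame']); np.save('w9.npy',c,allow_pickle=True)
E
```

```text
t 37.6 pos [0.6195 0.0881 0.141 ] psi 1.545 tilt [-0.001 -0.   ] open 22.8 F 59.0 [ 0.1 -0.  -0.1]
shift mm [  1.    3.1 124.4] rz -0.002
```

View pics/w9.png

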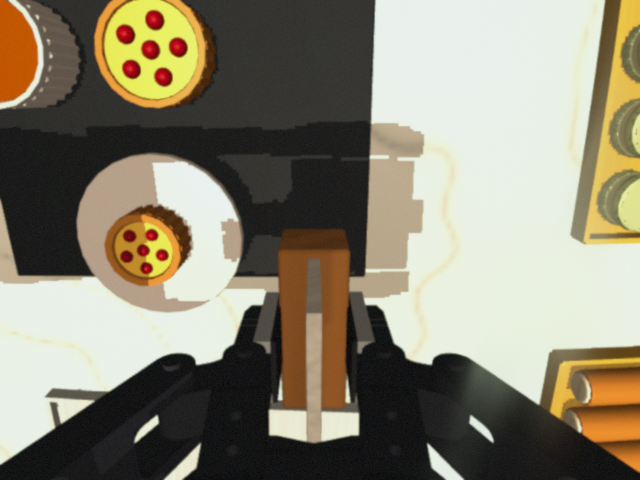

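The block is held square: card at (314,350), plate at (160,232), slate front edge at x≈370 parallel to the card. Lowering.

Call:
{"name": "jog_arm", "arguments": {"series": [[[1,3,4,0,0,0,15],[0,0,12,0,0,0,15],[0,0,18,0,0,0,15],[0,0,18,0,0,0,15],[0,0,18,0,0,0,15],[0,0,18,0,0,0,15],[0,0,16,0,0,0,15],[0,0,12,0,0,0,15],[0,0,5,0,0,0,15],[0,0,0,0,0,0,15]]]}}

```text
time_s: 38.65
eef_pos: [0.6225, 0.0904, 0.0192]
eef_rot: [-0.001, 0.716, 0.699, -0.0]
wrist_force: [-0.7, 1.2, -1.1]
opening: 0.264
grasp_force: 59.0
```

Call:
{"name": "jog_arm", "arguments": {"series": [[[0,0,0,0,0,0,15],[0,0,1,0,0,0,15],[0,0,0,0,0,0,15],[0,0,1,0,0,0,15],[0,0,0,0,0,0,15],[0,0,0,0,0,0,15],[0,0,0,0,0,0,15],[0,0,0,0,0,0,15],[0,0,0,0,0,0,15],[0,0,0,0,0,0,15]]]}}

```text
time_s: 39.65
eef_pos: [0.623, 0.0905, 0.0181]
eef_rot: [0.0, 0.716, 0.699, 0.0]
wrist_force: [0.2, 0.6, -0.8]
opening: 0.269
grasp_force: 59.0
```

```bash
python3 go.py .6225 .089 .0166 1.547
python3 - <<'E'
from wr import *
c=ctrl.camera('wrist'); cv2.imwrite('pics/w10.png',c['frame'])
E
```

```text
t 39.65 pos [0.623  0.0905 0.0181] psi 1.547 tilt [0. 0.] open 23.0 F 59.0 [ 0.2  0.6 -0.8]
shift mm [-1.5 -0.5  1.5] rz -0.0
```

View pics/w10.png

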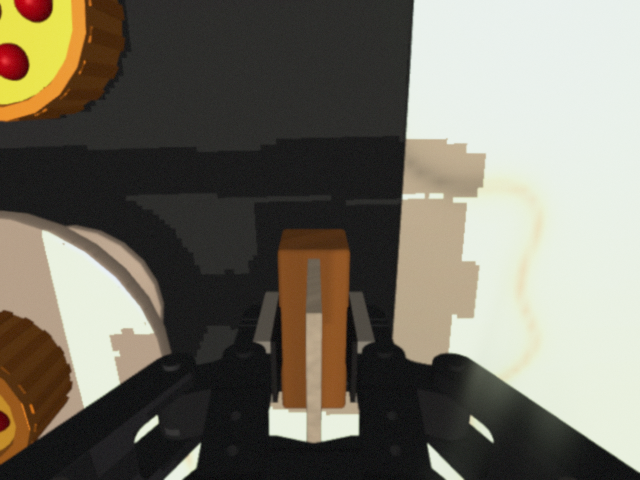

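The plate rim, at about (165,330), is well clear of the rear finger at about (225,350). Lowering the last bit, opening slightly and lifting.

Call:
{"name": "jog_arm", "arguments": {"series": [[[0,0,1,0,0,0,15],[0,0,0,0,0,0,15],[0,0,0.7,0,0,0,15],[0,0,0,0,0,0,15],[0,0,0,0,0,0,15],[0,0,0,0,0,0,27],[0,0,0,0,0,0,30],[0,0,0,0,0,0,34],[0,0,0,0,0,0,36],[0,0,0,0,0,0,36]]]}}

```text
time_s: 40.7
eef_pos: [0.623, 0.0905, 0.0163]
eef_rot: [0.0, 0.716, 0.699, -0.0]
wrist_force: [-0.5, 0.7, -0.3]
opening: 0.421
grasp_force: 0.0
```

```bash
python3 go.py
```

```text
t 40.7 pos [0.623  0.0905 0.0163] psi 1.547 tilt [ 0. -0.] open 36.0 F 0.0 [-0.5  0.7 -0.3]
```

Call:
{"name": "jog_arm", "arguments": {"series": [[[0,0,0,0,0,0,36],[0,0,-3,0,0,0,36],[0,0,-8,0,0,0,36],[0,0,-12,0,0,0,36],[0,0,-15,0,0,0,36],[0,0,-18,0,0,0,36],[0,0,-20,0,0,0,36],[0,0,-20,0,0,0,36],[0,0,-20,0,0,0,36],[0,0,-20,0,0,0,36]]]}}

```text
time_s: 41.7
eef_pos: [0.6234, 0.0905, 0.155]
eef_rot: [0.001, 0.716, 0.699, 0.001]
wrist_force: [-0.4, 0.1, 0.2]
opening: 0.422
grasp_force: 0.0
```

Call:
{"name": "jog_arm", "arguments": {"series": [[[-10,0,-10,0,0,0,36],[-25,0,0,0,0,0,36],[-35,0,0,0,0,0,36],[-35,0,0,0,0,0,36],[-35,0,0,0,0,0,36],[-35,0,0,0,0,0,36],[-35,0,0,0,0,0,36],[-35,0,0,0,0,0,36],[-20,0,0,0,0,0,36],[0,0,0,0,0,0,36]]]}}

```text
time_s: 42.7
eef_pos: [0.6163, -0.1776, 0.1627]
eef_rot: [0.0, 0.717, 0.697, -0.0]
wrist_force: [0.3, -0.0, 0.7]
opening: 0.424
grasp_force: 0.0
```

```bash
python3 - <<'E'
from wr import *
from meas import heights
c=ctrl.camera('top'); P=heights(c); s=ctrl.camera('scene')
def near(x,y,r,a,b):
    q=P[(np.hypot(P[...,0]-x,P[...,1]-y)<r)&(P[...,2]>a)&(P[...,2]<b)]; e=cv2.minAreaRect((q[:,:2]*1000).astype(np.float32)); m=cv2.minEnclosingCircle((q[:,:2]*1000).astype(np.float32))
    print(len(q),np.round(e[0],1),np.round(e[1],1),round(e[2],1),'circ',np.round(m[0],1),round(m[1],1))
print('block'); near(.62,.09,.05,.02,.037); near(.62,.09,.05,.06,.09)
for v in((.527,.198,.04,.026,.05),(.442,.2,.04,.035,.07),(.525,.091,.03,.067,.1),(.525,.091,.06,.044,.063),(.53,.31,.04,.065,.09),(.44,.321,.03,.02,.05),(.522,-.218,.03,.015,.05)): near(*v)
cv2.imwrite('pics/end.png',np.vstack([cv2.resize(s['frame'],(400,300)),cv2.resize(c['frame'],(400,300))]))
E
python3 go.py
```

```text
block
323 [621.3  89.5] [63.9 24. ] 89.4 circ [620.9  89.4] 33.4
127 [621.5  89.7] [57.2  4.7] 89.0 circ [621.7  89.7] 28.6
1032 [527.5 197.7] [65.1 63.4] 62.4 circ [527.5 198.3] 33.1
1106 [442. 201.] [64.5 62.6] 44.6 circ [441.4 201.5] 32.6
485 [524.1  90.9] [41.1 40.9] 1.7 circ [524.7  90.9] 21.2
2031 [525.4  90.8] [98.8 99.1] 80.9 circ [525.5  90.8] 50.4
928 [530.8 311. ] [58. 58.] 85.6 circ [531.2 310.6] 30.0
456 [440.  322.2] [40.6 42.5] 83.1 circ [439.9 322. ] 21.7
0 [0. 0.] [0. 0.] 0.0 circ [0. 0.] 0.0
t 42.8 pos [ 0.6164 -0.1743  0.1624] psi 1.546 tilt [-0.     0.001] open 35.8 F 0.0 [-0.4  0.2 -0. ]
```

View pics/end.png

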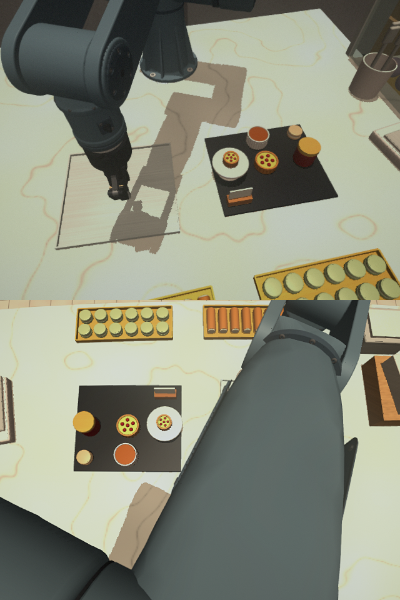

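The final views show all four things upright and in place. The block is about 96 mm in front of the stand, the tart within 3 mm of midway, and the stand, jar and macaron_b unmoved. Macaron_a is hidden by the arm here, but the fingers never came near it. Handing in.

```bash
python3 -c "
from bench import ctrl
print(ctrl.hand_in())"
```

```text
the job is handed in; nothing more can be done
None
```

The job is handed in with no verdict shown: by my last camera check, all four things were standing in place and the stand, jar and macaron_b had not moved; macaron_a was hidden by the arm in that view, but the gripper never went near it.

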